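# Close the two-tier condiment caddy

## Task

Take the white upper tray by its handle and lower it gently onto the grey tray, orange bolt above the orange keeper, so that all four corner lugs drop fully into the sockets and it sits flush. Then push the orange bolt sideways all the way under the keeper to lock the two trays together, and let go. Do not drop the tray, and leave the sugar jar, salt shaker and cup where they stand.

Things in the scene. Friction and masses are not known exactly. Their poses are not given: they have to be found in the camera images.
- upper_tray: White open tray, 180 (x) x 130 (y) mm, 0.4 kg, loose, on 4 lugs. Origin: centre, level with the lug feet; z up; -x: front end with orange bolt, starts roughly toward the robot. In mm: round lugs 13 dia. (foot tapers to 8 over 5) at x +-76.5, y +-51.5, z 0 to 14; floor from z 14, walls 4 thick, rim z 54, divider on y 0 to z 51. Seated: origin 36 above the grey tray's, same axes.
- lower_tray: Grey open tray, 180 (x) x 130 (y) x 50 (z) mm, 0.8 kg, loose, holding a matchbox and a lighter (below z 20). Origin: centre of its underside; z up; -x is its front end, with the orange keeper. In the corners, centred at x +-76.5, y +-51.5 mm, square sockets 17 x 17 mm, open at the rim (z 50), 16 deep.
- bolt (a joint): Orange sliding bolt on the front of the upper tray. 0 = open, 0.024 m = fully locked (hard stop); slides toward the upper tray's +y, stays where left (about 1.5 N friction). Starts open, at 0 to 3 mm. Locked, its foot (16 mm wide) is under the keeper; pushed over before the tray is down, it blocks seating.
- bolt_tab (a point): Point in the bolt's upright thumb tab, the part to push: 10 (x) x 16 (y) mm, upper tray z 52 to 80 mm, 26 mm above the rim. The point: centre in x and y, at upper tray z 70, x -99, y -14 mm plus the bolt's travel. Axes as the upper tray.
- handle (a point): Centre of the upper tray's wooden handle bar (upper tray x 0, y 0, z 88 mm): 104 long (x), 14 wide (y), 16 high, on two posts 12 x 12 mm at x +-46. Axes as the upper tray; fingers close along y.
- keeper (a point): Underside of the orange keeper lip on the lower tray's front wall (lower tray x -93, y 14, z 45 mm); the lip spans x -97 to -89, y 2 to 26, z 45 to 49 mm. Axes as the lower tray.
- sugar_jar: Bystander: glass jar with a grey lid, 54 mm in diameter, 80 high. Origin: centre of its underside.
- salt_small: Bystander: salt shaker, 44 mm in diameter, 90 high. Origin: centre of its underside.
- drying_cup_1: Bystander: white cup with a handle, 60 x 80 x 62 mm. Origin: centre of its underside.

How it is judged:
By the outcome, as a careful person would: the job done as asked, in the order asked, and still so for the second after the job is handed in, with the robot touching nothing.
It also fails if it takes over 58 s, if anything falls off the work surface, if the arm or the gripper's body presses on something with over 40 N, if the wrist force passes 120 N, or if a joint passes its speed limit or range.

## Robot

A 6-joint arm with a two-finger parallel gripper is mounted at the origin on a cart in front of the work surface, level with it; the furniture and walls round the work are solid. World frame = base frame: x ahead of the robot, y to its left, z up, the work surface at z = 0. Lengths are in m, angles in rad, forces in N, time in s.
With the tool pointing down it reaches from about 0.35 to 0.975 m from the base axis. Payload 4.9 kg.
Tool frame: the origin (TCP) lies on the centre line of the jaws, within the pads' length; the fingertips stand 22 mm ahead of it and the grasp point (between the pads) lies 3 mm ahead of it (manip.tcp_to_tips is the distance from the TCP to the fingertips, in m); z points along the fingers, x is the direction in which the jaws open and shut, and the axes are right-handed (so a half turn about z gives the same grasp; the last joint's range is limited). The gripper opens to 85 mm and grips with 20 to 120 N. Pads are 22 mm wide; open, the fingers measure 114 mm over their backs; the gripper's body (76 mm by 85 mm) begins 54 mm behind the grasp point. The pads swing forward as they close: fully open they stand 13 mm farther back than shut.
Start: joints at [1.175, 0.053, 1.613, -0, 1.476, -0.119], TCP at [0.171, 0.601, 0.253] pointing down, gripper open.
Joint ranges: [-3.01, 3.01], [-1.01, 2.22], [0.06, 2.58], [-1.02, 4.17], [0.09, 2.62], [-3.14, 3.14]. Speed limits (rad/s): [2.57, 2.57, 3.14, 3.14, 3.14, 3.14].

## Interface

Orientations are given as a unit quaternion [w, x, y, z].
In Python, from plant import manip gives the robot as it stands.
- The arm moves only by the shell command python3 -m pendant 'ROWS'. ROWS is a JSON object of lists of equal length, an entry for each row: "linear": the shift along the tool's x, y, z in cm, a list of three; "rotation": the turn, a rotation vector about the tool's x, y, z in degrees, a list of three; "grip": the closure, from 0 (fully open) to 1 (shut). A call has exactly 10 rows; each row is the pose to reach, as a shift and turn from the pose commanded when the call began, along the tool's axes at that moment; what a row does not reach only later rows make up. A row lasts 1/12 s, in which the tool goes at most 41.7 mm and 7.16 degrees, less where a joint would pass 70% of its speed; a pose out of reach is approached as far as the arm can. A call with a gripper value outside its range is refused whole. The fingers move at their own pace and stop on an object; the grip force is fixed at half the most. Time passes only in rows, so rows that repeat a pose let the fingers close, or fill a call up. It gives the time, the measured TCP pose, the force and the opening at its end, in the units of the state.
- manip.state(): the state, without advancing time (a new reading comes with each control period).
- manip.grab_frame(name): name is "side" or "top"; returns the picture (420x560x3 uint8, red, green, blue); there is no depth.
- manip.calibration(name): a dict with "fx", "fy", "cx", "cy" (pixels), "cam_to_world" (4x4, takes a point from camera to world coordinates). Camera axes: x right, y up, looking along -z (the intrinsics and any distortion apply to the point x, -y, -z); pixel columns grow to the right and rows downward; lengths in m; the calibration is good to about 2 mm. A picture is of the moment at which its call begins. calibration takes no time and is no camera call.
- manip.job_done(): hands the job in, once; it reports no verdict.
The state is a dict: "time": time; "joint_pos": joint angles; "joint_vel": joint speeds; "joint_efforts": joint torques, N m; "tool_pos": TCP position; "tool_rot": TCP orientation; "contact_force": force on the tool from outside, world axes, zero at the start; "ft_torque": the same for the moment, N m; "gripper_width": opening from 0.0 (shut) to 1.0 (fully open).
Only numpy, scipy, OpenCV 4.12 (cv2) and the standard library are available. Lean on these libraries where they do the work, as an engineer would, in place of code of your own. Each camera call takes 0.05 s, during which the arm holds its last target. There are 200 camera calls.

## Working session

There is one attempt and no reset: what is moved stays moved. The work goes in short steps, Python scripts to look and compute and a shell command to move; the robot and the scene stay as the last step left them, time stands still between calls to the robot, and variables do not carry over. Pictures are saved under pics/ and viewed, about 8 in all and at most 12, crops included, and the job is handed in when it is done.

```bash
ls; mkdir -p pics
python3 - <<'E'
from plant import manip
import cv2, numpy as np
np.set_printoptions(precision=4,suppress=True)
for n in("side","top"):
    f=manip.grab_frame(n); cv2.imwrite(f"pics/{n}0.png",f[:,:,::-1]); c=manip.calibration(n); print(n,c)
print(manip.state(), manip.tcp_to_tips)
E
```

```text
pics
side {'fx': 422.9731616555642, 'fy': 422.9731616555642, 'cx': 280.46951037680714, 'cy': 214.37292214524757, 'cam_to_world': array([[ 0.9095,  0.1335, -0.3937,  0.1294],
       [-0.4154,  0.3279, -0.8485, -0.9133],
       [ 0.0158,  0.9352,  0.3536,  0.48  ],
       [ 0.    ,  0.    ,  0.    ,  1.    ]])}
top {'fx': 524.221537549332, 'fy': 524.221537549332, 'cx': 290.01053275329605, 'cy': 212.31936936112658, 'cam_to_world': array([[-0.002 ,  0.9887, -0.1499,  0.3686],
       [-1.    , -0.002 ,  0.0006,  0.0083],
       [ 0.0003,  0.1499,  0.9887,  1.4903],
       [ 0.    ,  0.    ,  0.    ,  1.    ]])}
{'time': 0.1, 'joint_pos': array([ 1.175 ,  0.0533,  1.6142,  0.    ,  1.476 , -0.119 ]), 'joint_vel': array([-0.0019, -0.0003, -0.0037,  0.002 ,  0.0012,  0.001 ]), 'joint_efforts': array([  0.0002, -39.4894, -37.1365,  -0.    ,   0.0039,  -0.    ]), 'tool_pos': array([0.1706, 0.6007, 0.2522]), 'tool_rot': array([ 0.0005,  0.7979,  0.6028, -0.0008]), 'contact_force': array([-0.9953,  0.8852,  0.3369]), 'ft_torque': array([-0.0037, -0.0616,  0.0345]), 'gripper_width': 1.0006167376057957} 0.022
```

View pics/side0.png

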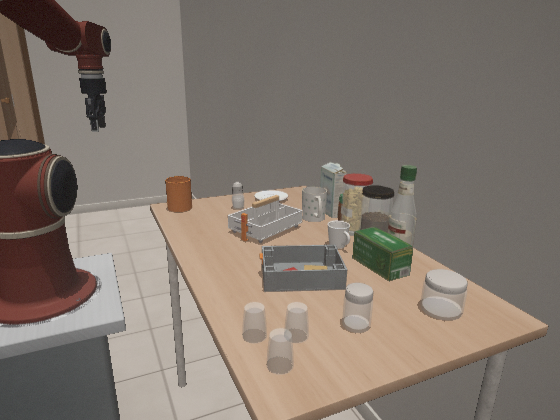

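View pics/top0.png

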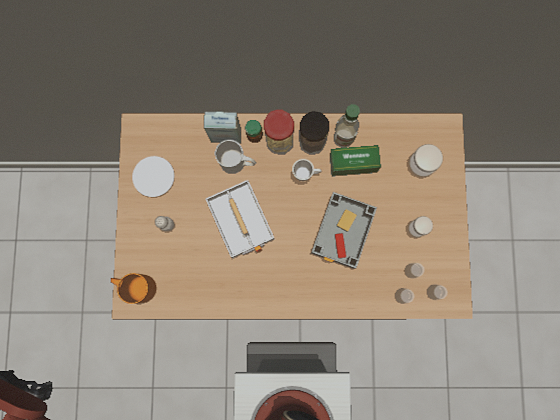

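The side view shows the white tray at about (266,217) and the grey tray at about (303,268). In the top view they are at (240,219) and (344,230), with the orange bolt near (258,249) and the keeper near (328,260). I'll zoom in on both and measure.

```bash
cat > h.py <<'E'
from plant import manip
import cv2, numpy as np
from scipy.spatial.transform import Rotation as R
np.set_printoptions(precision=4,suppress=True)
def ray(n,u,v,z):
    c=manip.calibration(n);T=c["cam_to_world"]
    d=T[:3,:3]@np.array([(u-c["cx"])/c["fx"],-(v-c["cy"])/c["fy"],-1]);o=T[:3,3]
    return o+d*(z-o[2])/d[2]
def proj(n,p):
    c=manip.calibration(n);T=c["cam_to_world"];q=T[:3,:3].T@(np.asarray(p)-T[:3,3])
    return np.array([c["cx"]+c["fx"]*q[0]/-q[2],c["cy"]-c["fy"]*q[1]/-q[2]])
def tray(x,y,yaw,p):
    c,s=np.cos(yaw),np.sin(yaw);return np.array([x+c*p[0]-s*p[1],y+s*p[0]+c*p[1],p[2]])
E
python3 - <<'E'
from h import *
t=cv2.imread("pics/top0.png");hsv=cv2.cvtColor(t,cv2.COLOR_BGR2HSV)
sat=hsv[...,1]
for name,(x0,x1,y0,y1),z in(("white",(200,280,175,265),.054),("grey",(304,384,185,275),.05)):
    m=np.zeros(t.shape[:2],np.uint8);m[y0:y1,x0:x1]=(sat[y0:y1,x0:x1]<60)*255
    m=cv2.morphologyEx(m,cv2.MORPH_CLOSE,np.ones((5,5)))
    cs=cv2.findContours(m,0,1)[0];c=max(cs,key=cv2.contourArea)
    r=cv2.minAreaRect(c);b=cv2.boxPoints(r);P=np.array([ray("top",u+.0,v,z) for u,v in b])
    print(name,r,"\n",b,"\n",P,P.mean(0),[np.linalg.norm(P[i]-P[i-1]) for i in range(4)])
    o=np.zeros(t.shape[:2],np.uint8);h=hsv
    o[y0:y1,x0:x1]=((h[...,0]<20)&(h[...,1]>190)&(h[...,2]>120))[y0:y1,x0:x1]*255
    n,l,s,ce=cv2.connectedComponentsWithStats(o);print(s[1:],ce[1:])
a=[cv2.resize(t[y:y+90,x:x+80],None,fx=5,fy=5,interpolation=cv2.INTER_CUBIC) for x,y in((200,175),(304,185))]
cv2.imwrite("pics/crop1.png",np.hstack(a))
E
```

```text
white ((239.83505249023438, 219.12889099121094), (67.31745147705078, 48.12741470336914), 66.03751373291016) 
 [[204.1752 198.1443]
 [248.1546 178.598 ]
 [275.4949 240.1134]
 [231.5155 259.6598]] 
 [[0.6266 0.2462 0.054 ]
 [0.6819 0.1243 0.054 ]
 [0.509  0.0475 0.054 ]
 [0.4557 0.1676 0.054 ]] [0.5683 0.1464 0.054 ] [np.float64(0.1881360077313849), np.float64(0.13378451202292305), np.float64(0.1891990456649042), np.float64(0.13143530840025253)]
[[255 247   2   2   2]
 [258 246   2   1   2]] [[255.5 247.5]
 [258.5 246. ]]
grey ((343.68768310546875, 229.91624450683594), (47.84178924560547, 65.6964111328125), 18.824710845947266) 
 [[310.4471 253.2888]
 [331.6456 191.1064]
 [376.9283 206.5437]
 [355.7298 268.726 ]] 
 [[ 0.4729 -0.0485  0.05  ]
 [ 0.6466 -0.1091  0.05  ]
 [ 0.6026 -0.2346  0.05  ]
 [ 0.4305 -0.172   0.05  ]] [ 0.5382 -0.1411  0.05  ] [np.float64(0.1305804491586436), np.float64(0.1839576014160833), np.float64(0.13293219380563367), np.float64(0.18316643813615494)]
[[335 234   7   2   8]
 [336 237   2   6   7]
 [342 236   1   4   4]
 [342 242   2   5   5]
 [337 245   2   4   5]
 [341 248   1   1   1]
 [338 249   7   8  20]
 [324 257   2   1   2]
 [329 259   1   1   1]
 [331 260   3   1   3]] [[337.75   234.25  ]
 [336.2857 239.7143]
 [342.     237.5   ]
 [342.8    244.    ]
 [337.2    246.2   ]
 [341.     248.    ]
 [341.4    253.2   ]
 [324.5    257.    ]
 [329.     259.    ]
 [332.     260.    ]]
```

View pics/crop1.png

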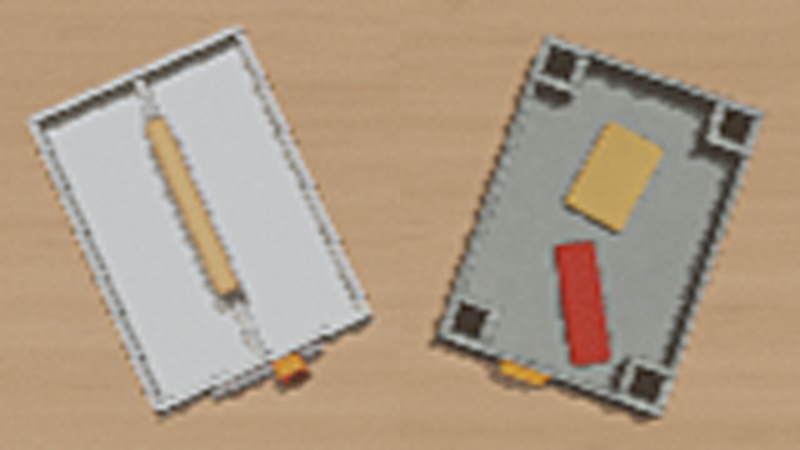

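In the crop, the white tray's rim corners are at (32,120), (240,30), (368,318) and (160,412), and its bar runs from (157,120) to (228,293). The grey tray's sockets are at (562,63), (735,124), (470,320) and (645,383), and the keeper is at about (525,373). Next I'll fit both poses and cross-check them in the side view.

```bash
cat >> h.py <<'E'
def fit(obs,z0=0,x0=(.5,0,0)):
    # obs: list of (cam,(u,v),p_local); solve x,y,yaw
    from scipy.optimize import least_squares
    f=lambda s:np.concatenate([proj(n,tray(*s,np.array(p)+[0,0,z0]))-uv for n,uv,p in obs])
    r=least_squares(f,x0);return r.x,r.fun.reshape(-1,2)
E
python3 - <<'E'
from h import *
W=lambda u,v:(200+u/5-.4,175+v/5-.4)
G=lambda u,v:(304+(u-400)/5-.4,185+v/5-.4)
w=[("top",W(*a),b) for a,b in(((32,120),(.09,.065,.054)),((240,30),(.09,-.065,.054)),((368,318),(-.09,-.065,.054)),((160,412),(-.09,.065,.054)))]
g=[("top",G(*a),b) for a,b in(((547,40),(.09,.065,.05)),((762,113),(.09,-.065,.05)),((658,412),(-.09,-.065,.05)),((443,340),(-.09,.065,.05)))]
s=[("top",G(*a),b) for a,b in(((562,63),(.0765,.0515,.042)),((735,124),(.0765,-.0515,.042)),((645,383),(-.0765,-.0515,.042)),((470,320),(-.0765,.0515,.042)))]
hd=[("top",W(*a),b) for a,b in(((157,120),(.052,0,.096)),((228,293),(-.052,0,.096)))]
for nm,o,x0 in(("white",w,(.56,.15,.4)),("handle",hd,(.56,.15,.4)),("grey",g,(.54,-.14,-.3)),("sock",s,(.54,-.14,-.3))):
    x,e=fit(o,0,x0);print(nm,x,np.degrees(x[2]),e.round(1).tolist())
xw,_=fit(w,0,(.56,.15,.4)); xg,_=fit(g+s,0,(.54,-.14,-.3))
print("both",xg)
im=cv2.imread("pics/side0.png")
for st,H,x in(("w",.054,xw),("g",.05,xg)):
  for p in((.09,.065,H),(.09,-.065,H),(-.09,-.065,H),(-.09,.065,H),(.09,-.065,0),(-.09,-.065,0))+(((.052,0,.096),(-.052,0,.096)) if st=="w" else ()):
    u,v=proj("side",tray(*x,p));im=im;cv2.circle(im,(int(round(u)),int(round(v))),0,(255,0,255),-1)
cv2.imwrite("pics/side_chk.png",cv2.resize(im[180:300,215:365],None,fx=5,fy=5,interpolation=cv2.INTER_NEAREST))
E
```

```text
white [0.5698 0.147  0.4216] 24.156152527699746 [[-0.8, 0.0], [0.5, -0.8], [1.1, 0.0], [-0.8, 0.7]]
handle [0.5707 0.147  0.3965] 22.71981131329793 [[-0.1, -0.4], [0.1, 0.3]]
grey [ 0.5384 -0.1422 -0.3423] -19.611422603575726 [[-0.6, -0.9], [0.6, -0.2], [1.0, 1.3], [-0.9, -0.2]]
sock [ 0.5411 -0.1433 -0.3513] -20.13079996520195 [[-0.2, 0.0], [-0.0, 0.2], [0.2, -0.0], [-0.0, -0.2]]
both [ 0.5397 -0.1427 -0.346 ]
```

View pics/side_chk.png

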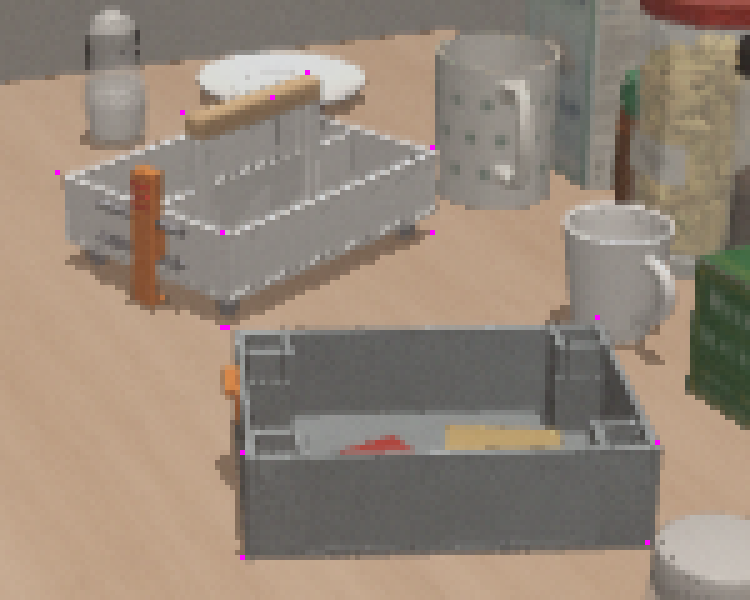

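The side view agrees to about 1–2 px (2–5 mm) and the sizes match. Rounded poses are white (0.570, 0.147, 24°) and grey (0.540, −0.1425, −20°). I'll plan the move above the handle from these.

```bash
cat >> h.py <<'E'
def go(pos,yaw):
    # tool-frame shift (cm) and rotvec (deg) to TCP pos, tool pointing down with tool x at world angle yaw(deg)
    s=manip.state();w,x,y,z=s["tool_rot"];Rc=R.from_quat([x,y,z,w])
    a=np.radians(yaw);Rt=R.from_matrix(np.array([[np.cos(a),np.sin(a),0],[np.sin(a),-np.cos(a),0],[0,0,-1]]))
    print("lin",Rc.inv().apply(np.array(pos)-s["tool_pos"])*100,"rot",np.degrees((Rc.inv()*Rt).as_rotvec()),"t",s["time"],s["tool_pos"],s["contact_force"],s["gripper_width"])
E
python3 -c "
from h import *
go([.570,.147,.20],114)"
```

```text
lin [-32.7213  50.8202   5.2667] rot [ -0.0489   0.0959 -39.8589] t 0.1 [0.1706 0.6007 0.2522] [-0.9953  0.8852  0.3369] 1.0006167376057957
```

```bash
python3 -m pendant '{"linear":[[-32.7,50.8,5],[-32.7,50.8,5],[-32.7,50.8,5],[-32.7,50.8,5],[-32.7,50.8,5],[-32.7,50.8,5],[-32.7,50.8,5],[-32.7,50.8,5],[-32.7,50.8,5],[-32.7,50.8,5]],"rotation":[[0,0,-40],[0,0,-40],[0,0,-40],[0,0,-40],[0,0,-40],[0,0,-40],[0,0,-40],[0,0,-40],[0,0,-40],[0,0,-40]],"grip":[0,0,0,0,0,0,0,0,0,0]}'; python3 -c "
from h import *
go([.570,.147,.20],114)"
```

```text
time: 0.93
tool_pos: [0.4383, 0.2967, 0.2195]
tool_rot: [-0.0, 0.544, 0.839, -0.0]
contact_force: [0.7, 1.0, -0.4]
gripper_width: 0.998
lin [-19.0449   5.8953   1.9425] rot [-0.0151 -0.0034  0.1493] t 0.9333 [0.4383 0.2967 0.2195] [ 0.6665  1.0319 -0.3911] 0.9975992623686526
```

```bash
python3 -m pendant '{"linear":[[-19,5.9,2],[-19,5.9,2],[-19,5.9,2],[-19,5.9,2],[-19,5.9,2],[-19,5.9,2],[-19,5.9,2],[-19,5.9,2],[-19,5.9,2],[-19,5.9,2]],"rotation":[[0,0,0],[0,0,0],[0,0,0],[0,0,0],[0,0,0],[0,0,0],[0,0,0],[0,0,0],[0,0,0],[0,0,0]],"grip":[0,0,0,0,0,0,0,0,0,0]}'; python3 -c "
from h import *
go([.570,.147,.09],114)
for n in('side','top'):
    f=manip.grab_frame(n);cv2.imwrite(f'pics/{n}1.png',f[:,:,::-1])
a=cv2.imread('pics/side1.png')[110:270,200:340];b=cv2.imread('pics/top1.png')[150:290,180:320]
cv2.imwrite('pics/c2.png',np.hstack([cv2.resize(a,(400,457)),cv2.resize(b,(400,457))]))"
```

```text
time: 1.77
tool_pos: [0.5685, 0.1504, 0.2]
tool_rot: [-0.0, 0.543, 0.84, 0.0]
contact_force: [-0.9, 0.2, -0.2]
gripper_width: 1.0
lin [-0.3754  0.0003 11.0019] rot [ 0.004  -0.0098  0.2442] t 1.7667 [0.5685 0.1504 0.2   ] [-0.892   0.1541 -0.2309] 1.0000927424177568
```

View pics/c2.png

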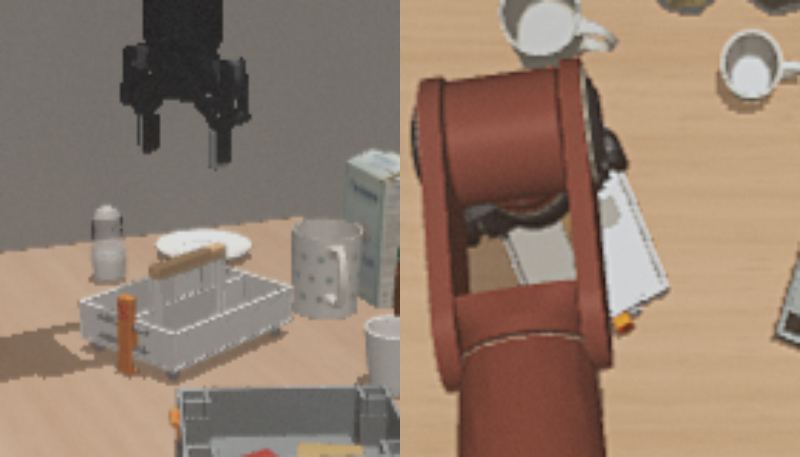

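The side crop shows the open fingers straddling the bar's line above the handle. Now I'll descend and then close.

```bash
python3 -m pendant '{"linear":[[-0.4,0,1.5],[-0.4,0,3],[-0.4,0,4.5],[-0.4,0,6],[-0.4,0,7.5],[-0.4,0,9],[-0.4,0,10],[-0.4,0,10.7],[-0.4,0,11],[-0.4,0,11]],"rotation":[[0,0,0],[0,0,0],[0,0,0],[0,0,0],[0,0,0],[0,0,0],[0,0,0],[0,0,0],[0,0,0],[0,0,0]],"grip":[0,0,0,0,0,0,0,0,0,0]}'
python3 -m pendant '{"linear":[[0,0,0],[0,0,0],[0,0,0],[0,0,0],[0,0,0],[0,0,0],[0,0,0],[0,0,0],[0,0,0],[0,0,0]],"rotation":[[0,0,0],[0,0,0],[0,0,0],[0,0,0],[0,0,0],[0,0,0],[0,0,0],[0,0,0],[0,0,0],[0,0,0]],"grip":[1,1,1,1,1,1,1,1,1,1]}'
python3 -c "
from h import *
go([.570,.147,.09],114)"
```

```text
time: 2.7
tool_pos: [0.5705, 0.1458, 0.0895]
tool_rot: [-0.0, 0.543, 0.839, -0.0]
contact_force: [-0.3, 0.0, -0.4]
gripper_width: 1.002
time: 3.53
tool_pos: [0.5711, 0.1455, 0.0903]
tool_rot: [0.0, 0.544, 0.839, 0.0]
contact_force: [-0.3, -1.4, 2.8]
gripper_width: 0.153
lin [ 0.1822 -0.0345  0.0306] rot [0.0201 0.0262 0.1468] t 3.5333 [0.5711 0.1455 0.0903] [-0.348  -1.4191  2.8169] 0.15255441447928436
```

Gripped, with a 13 mm opening. Next I'll lift gently.

```bash
python3 -m pendant '{"linear":[[0,0,-0.4],[0,0,-1],[0,0,-2],[0,0,-3],[0,0,-4.2],[0,0,-5.5],[0,0,-7],[0,0,-8.5],[0,0,-9.5],[0,0,-10]],"rotation":[[0,0,0],[0,0,0],[0,0,0],[0,0,0],[0,0,0],[0,0,0],[0,0,0],[0,0,0],[0,0,0],[0,0,0]],"grip":[1,1,1,1,1,1,1,1,1,1]}'
python3 -c "
from h import *
go([.540,-.1425,.19],70)"
```

```text
time: 4.37
tool_pos: [0.572, 0.1458, 0.1932]
tool_rot: [0.002, 0.544, 0.839, 0.001]
contact_force: [0.7, -0.1, -4.9]
gripper_width: 0.153
lin [-24.9988 -14.7129   0.2921] rot [ 0.2627 -0.0274 44.1384] t 4.3667 [0.572  0.1458 0.1932] [ 0.6517 -0.0906 -4.9176] 0.15315659813536833
```

```bash
python3 -m pendant '{"linear":[[-0.8,-0.5,0],[-2.5,-1.5,0],[-5,-2.9,0],[-7.5,-4.4,0],[-10,-5.9,0],[-12.5,-7.4,0],[-15,-8.8,0],[-17.5,-10.3,0],[-20,-11.8,0],[-22,-13,0]],"rotation":[[0,0,1.5],[0,0,4.5],[0,0,9],[0,0,13],[0,0,18],[0,0,22],[0,0,27],[0,0,31],[0,0,36],[0,0,39]],"grip":[1,1,1,1,1,1,1,1,1,1]}'
python3 -c "
from h import *
go([.540,-.1425,.19],70)"
```

```text
time: 5.2
tool_pos: [0.5407, -0.1107, 0.1888]
tool_rot: [-0.001, 0.794, 0.607, -0.001]
contact_force: [-0.0, -0.2, -4.3]
gripper_width: 0.152
lin [-3.0896  0.7645 -0.1197] rot [-0.1105  0.0534  4.7952] t 5.2 [ 0.5407 -0.1107  0.1888] [-0.0451 -0.2122 -4.3113] 0.15183914228666454
```

```bash
python3 -m pendant '{"linear":[[-0.8,0.2,0],[-1.6,0.4,0],[-2.4,0.5,0],[-3,0.7,0],[-3.2,0.7,0],[-3.2,0.7,0],[-3.2,0.7,0],[-3.2,0.7,0],[-3.2,0.7,0],[-3.2,0.7,0]],"rotation":[[0,0,1.5],[0,0,3],[0,0,4],[0,0,4.9],[0,0,4.9],[0,0,4.9],[0,0,4.9],[0,0,4.9],[0,0,4.9],[0,0,4.9]],"grip":[1,1,1,1,1,1,1,1,1,1]}'
python3 -c "
from h import *
go([.540,-.1425,.10],70)
for n in('side','top'):
    f=manip.grab_frame(n);cv2.imwrite(f'pics/{n}2.png',f[:,:,::-1])
a=cv2.imread('pics/side2.png')[170:300,230:370];b=cv2.imread('pics/top2.png')[165:295,275:415]
cv2.imwrite('pics/c3.png',np.hstack([cv2.resize(a,(430,400),interpolation=2),cv2.resize(b,(350,325),interpolation=2)]) if 0 else cv2.resize(a,(700,600)))
cv2.imwrite('pics/c4.png',cv2.resize(b,(560,520)))"
```

```text
time: 6.03
tool_pos: [0.5408, -0.1406, 0.1899]
tool_rot: [-0.0, 0.818, 0.576, 0.0]
contact_force: [0.0, 0.7, -4.0]
gripper_width: 0.153
lin [-0.2063 -0.0083  8.9944] rot [-0.0011 -0.0039  0.284 ] t 6.0333 [ 0.5408 -0.1406  0.1899] [ 0.0248  0.6646 -4.0174] 0.15338478030270744
```

View pics/c3.png

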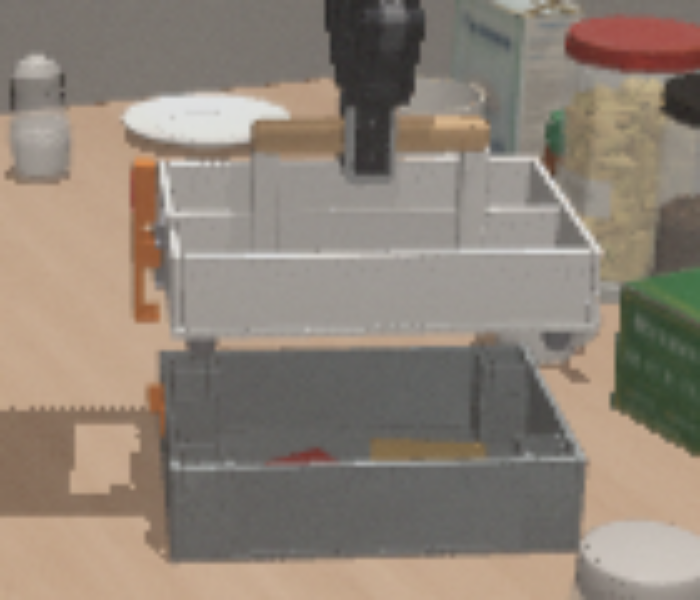

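View pics/c4.png

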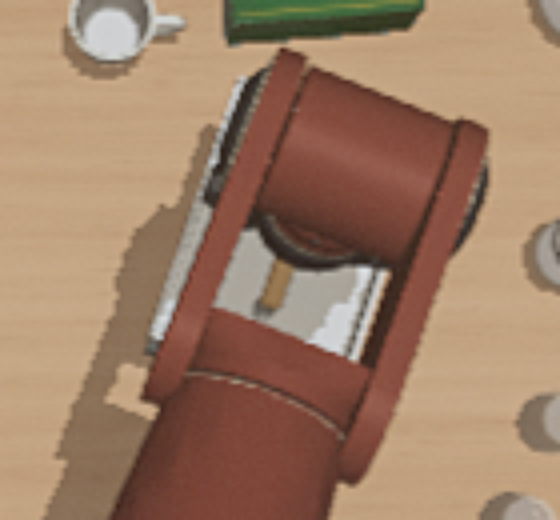

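The side crop shows the held tray level above the grey tray. White near rim: (177,258)–(597,252), back rim (162,162)–(530,160), floor edge (180,335)–(598,326). Grey near rim: (170,467)–(583,460), back rim (160,352)–(522,350), base (172,560)–(580,553). Fitting both in this one view gives the relative offset.

Run:
```python
from h import *
S=lambda u,v:(230+(u+.5)/5-.5,170+(v+.5)/(600/130)-.5)
T=lambda u,v:(275+(u+.5)/4-.5,165+(v+.5)/4-.5)
w=[("side",S(*a),b) for a,b in(((177,258),(-.09,-.065,.054)),((597,252),(.09,-.065,.054)),((162,162),(-.09,.065,.054)),((530,160),(.09,.065,.054)),((180,335),(-.09,-.065,.014)),((598,326),(.09,-.065,.014)))]
g=[("side",S(*a),b) for a,b in(((170,467),(-.09,-.065,.05)),((583,460),(.09,-.065,.05)),((160,352),(-.09,.065,.05)),((522,350),(.09,.065,.05)),((172,560),(-.09,-.065,.0)),((580,553),(.09,-.065,0)))]
s=manip.state()
for nm,o,z in(("white",w,s["tool_pos"][2]-.0903),("grey",g,0)):
    x,e=fit(o,z,(.54,-.14,-.35));print(nm,x,np.degrees(x[2]),e.round(1).tolist())
# top view: front-left rim corner visible ~ (150,350)
print(ray("top",*T(150,350),.0996+.054), tray(.5408,-.1406,np.radians(-20.3),(-.09,.065,0)))
```

```text
white [ 0.5425 -0.1422 -0.327 ] -18.736611003475378 [[-0.5, -0.3], [1.8, -1.0], [-1.2, -0.6], [1.1, -1.5], [-1.2, 0.9], [0.1, 0.5]]
grey [ 0.54   -0.1471 -0.3494] -20.018197610295946 [[-0.2, 0.4], [0.8, -0.1], [-0.5, -0.6], [1.0, -1.6], [-0.7, 0.8], [-0.3, 0.0]]
[ 0.4684 -0.0487  0.1536] [ 0.4789 -0.0484  0.    ]
```

The two views agree to about 1 mm along the image's horizontal, and differ by 3 mm in depth. I'll target the compromise (0.5393, −0.1438, −20°) and stop with the feet about 8 mm above the rim for a closer look.

```bash
python3 -c "
from h import *
go([.5393,-.1438,.148],70)"
```

```text
lin [-0.3322 -0.0371  4.1974] rot [ 0.0031 -0.0014  0.2662] t 6.1333 [ 0.5408 -0.1408  0.19  ] [-0.6     0.0242 -4.7913] 0.15393100644546565
```

```bash
python3 -m pendant '{"linear":[[-0.1,0,0.5],[-0.2,0,1],[-0.3,0,1.5],[-0.33,-0.03,2],[-0.33,-0.03,2.5],[-0.33,-0.03,3],[-0.33,-0.03,3.5],[-0.33,-0.03,4],[-0.33,-0.03,4.2],[-0.33,-0.03,4.2]],"rotation":[[0,0,0],[0,0,0],[0,0,0.2],[0,0,0.2],[0,0,0.2],[0,0,0.2],[0,0,0.2],[0,0,0.2],[0,0,0.2],[0,0,0.2]],"grip":[1,1,1,1,1,1,1,1,1,1]}'
python3 -c "
from h import *
f=manip.grab_frame('side')[:,:,::-1];cv2.imwrite('pics/side3.png',f)
cv2.imwrite('pics/c5.png',cv2.resize(f[185:301,245:361],(600,600),interpolation=cv2.INTER_CUBIC))
go([.5393,-.1438,.126],70)"
```

```text
time: 6.97
tool_pos: [0.5389, -0.1439, 0.147]
tool_rot: [-0.001, 0.819, 0.574, -0.0]
contact_force: [-0.7, 0.1, -4.9]
gripper_width: 0.152
lin [0.0217 0.0099 2.158 ] rot [-0.0375 -0.0021  0.0422] t 7.0167 [ 0.5391 -0.144   0.1476] [-0.2403 -0.1212 -4.2667] 0.1512756604453598
```

View pics/c5.png

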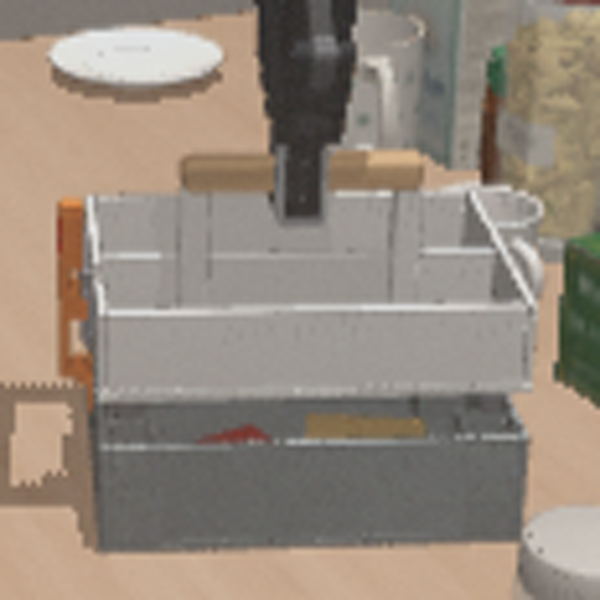

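The side crop shows white near rim (100,312)–(533,303), floor edge (102,398)–(532,390), grey near rim (97,446)–(526,437), and base (100,550)–(520,540). White looks about 1 px too far right, so I'll quantify that with column-wise edge detection on both near walls.

Run:
```python
from h import *
S=lambda u,v:np.array((245+(u+.5)/(600/116)-.5,185+(v+.5)/(600/116)-.5))
zt=.1473-.0903
x0=(.5391,-.1440,np.radians(-20))
for nm,a,p in(("wL",(100,312),(-.09,-.065,zt+.054)),("wR",(533,303),(.09,-.065,zt+.054)),("wl",(102,398),(-.09,-.065,zt+.014)),("wr",(532,390),(.09,-.065,zt+.014)),("wBL",(88,197),(-.09,.065,zt+.054)),("gL",(97,446),(-.09,-.065,.05)),("gR",(526,437),(.09,-.065,.05)),("gl",(100,550),(-.09,-.065,0)),("gr",(520,540),(.09,-.065,0))):
    print(nm,S(*a)-proj("side",tray(*x0,p)))
e=1e-3
print("px per mm tray x/y",(proj("side",tray(*x0,(e,0,.07)))-proj("side",tray(*x0,(0,0,.07)))),(proj("side",tray(*x0,(0,e,.07)))-proj("side",tray(*x0,(0,0,.07)))))
# subpixel edges: horizontal profile of rows (grey wall vs. table; white wall), in full image
im=cv2.imread("pics/side3.png").astype(float);hsv=cv2.cvtColor(im.astype(np.uint8),cv2.COLOR_BGR2HSV)
sat=hsv[...,1].astype(float)
for r in (250,255,258,276,280,284,286): 
    row=sat[r]; print(r,"L",row[258:270].astype(int),"R",row[340:354].astype(int))
```

```text
wL [1.468  0.4338]
wR [-0.2604  0.313 ]
wl [ 1.8695 -0.2211]
wr [0.8958 0.1001]
wBL [1.3297 1.346 ]
gL [0.9104 0.2039]
gR [0.4276 0.4558]
gl [ 1.508  -0.1949]
gr [0.8702 0.1422]
px per mm tray x/y [ 0.4378 -0.0087] [-0.0549 -0.1886]
250 L [104  68  65  16  21  23  17  20  18  18  19  19] R [18 14 14 16 16 15 16 20 51 76 73 75 73 79]
255 L [154 160 162 153 150  25  18  18  18  19  19  18] R [19 16 18 16 15 16 15 18 65 69 71 73 34 95]
258 L [ 83  96 150 152 157  18  18  18  19  18  19  19] R [16 17 15 17 14 15 14 20 74 71 72 73 51 84]
276 L [82 80 79 76 82 33 16 12 18 13 14 10] R [ 5  7  5  5  5 10 21 76 72 73 70 72 72 73]
280 L [73 74 75 80 79 39 22 10 18 12 17 12] R [ 8 12  7  5 13  8 45 73 72 71 75 74 72 73]
284 L [68 69 80 75 76 58 16 13 15 10 10 15] R [ 8  8 13 10  8 17 67 65 42 32 18 17 18 20]
286 L [71 72 77 76 79 66 11 13 18 17 14 15] R [10 10  7 10 10 15 53 20 17 19 18 19 18 19]
```

In this view, relative to the model at the commanded pose, white and grey share the same residual (0.99/0.16 px vs 0.93/0.15 px), so they're aligned to under 1 mm. I'll lower slowly, watching the force.

```bash
python3 -m pendant '{"linear":[[0,0,0.15],[0,0,0.3],[0,0,0.45],[0,0,0.6],[0,0,0.75],[0,0,0.9],[0,0,1.05],[0,0,1.2],[0,0,1.3],[0,0,1.3]],"rotation":[[0,0,0],[0,0,0],[0,0,0],[0,0,0],[0,0,0],[0,0,0],[0,0,0],[0,0,0],[0,0,0],[0,0,0]],"grip":[1,1,1,1,1,1,1,1,1,1]}'
python3 -c "
from h import *
go([.5391,-.144,.1263],70);print(manip.state()['ft_torque'])"
```

```text
time: 7.85
tool_pos: [0.5391, -0.144, 0.1346]
tool_rot: [-0.0, 0.819, 0.574, -0.0]
contact_force: [0.7, -0.4, -4.8]
gripper_width: 0.152
lin [-0.0046 -0.0008  0.8255] rot [-0.0362 -0.0021  0.0401] t 7.85 [ 0.5391 -0.144   0.1346] [ 0.734  -0.3909 -4.8175] 0.15237960588677268
[ 0.0296 -0.0751 -0.0269]
```

The feet are about 6 mm into the sockets with no contact force. Continuing to seat.

```bash
python3 -m pendant '{"linear":[[0,0,0.1],[0,0,0.2],[0,0,0.3],[0,0,0.4],[0,0,0.5],[0,0,0.6],[0,0,0.7],[0,0,0.75],[0,0,0.8],[0,0,0.8]],"rotation":[[0,0,0],[0,0,0],[0,0,0],[0,0,0],[0,0,0],[0,0,0],[0,0,0],[0,0,0],[0,0,0],[0,0,0]],"grip":[1,1,1,1,1,1,1,1,1,1]}'
python3 -c "
from h import *
go([.5391,-.144,.1263],70);print(manip.state()['ft_torque'])"
```

```text
time: 8.68
tool_pos: [0.5392, -0.1441, 0.1268]
tool_rot: [-0.0, 0.819, 0.574, -0.0]
contact_force: [0.2, -0.3, -3.8]
gripper_width: 0.156
lin [ 0.002  -0.0153  0.0511] rot [-0.0132  0.001   0.0371] t 8.6833 [ 0.5392 -0.1441  0.1268] [ 0.1976 -0.3393 -3.8016] 0.15592744025195332
[-0.0427 -0.0268 -0.0039]
```

```bash
python3 -m pendant '{"linear":[[0,0,0.02],[0,0,0.04],[0,0,0.06],[0,0,0.08],[0,0,0.1],[0,0,0.12],[0,0,0.14],[0,0,0.15],[0,0,0.15],[0,0,0.15]],"rotation":[[0,0,0],[0,0,0],[0,0,0],[0,0,0],[0,0,0],[0,0,0],[0,0,0],[0,0,0],[0,0,0],[0,0,0]],"grip":[1,1,1,1,1,1,1,1,1,1]}'
python3 -c "
from h import *
go([.5391,-.144,.1263],70);print(manip.state()['ft_torque'])"
```

```text
time: 9.52
tool_pos: [0.5394, -0.1441, 0.1264]
tool_rot: [0.0, 0.819, 0.574, -0.0]
contact_force: [-4.8, 0.5, 4.7]
gripper_width: 0.152
lin [ 0.0026 -0.0323  0.0053] rot [0.0028 0.0135 0.0468] t 9.5167 [ 0.5394 -0.1441  0.1264] [-4.8273  0.5025  4.6651] 0.15211659418464796
[0.2079 0.7452 0.0039]
```

The height matches seated (expected 0.1263) and the tool now feels support. I'll release and rise clear.

```bash
python3 -m pendant '{"linear":[[0,0,-0.1],[0,0,-0.1],[0,0,-0.1],[0,0,-0.1],[0,0,-0.1],[0,0,-0.1],[0,0,-0.1],[0,0,-0.1],[0,0,-0.1],[0,0,-0.1]],"rotation":[[0,0,0],[0,0,0],[0,0,0],[0,0,0],[0,0,0],[0,0,0],[0,0,0],[0,0,0],[0,0,0],[0,0,0]],"grip":[1,0.5,0,0,0,0,0,0,0,0]}'
python3 -m pendant '{"linear":[[0,0,-1],[0,0,-2],[0,0,-4],[0,0,-6],[0,0,-8],[0,0,-10],[0,0,-11],[0,0,-11],[0,0,-11],[0,0,-11]],"rotation":[[0,0,0],[0,0,0],[0,0,0],[0,0,0],[0,0,0],[0,0,0],[0,0,0],[0,0,0],[0,0,0],[0,0,0]],"grip":[0,0,0,0,0,0,0,0,0,0]}'
python3 -m pendant '{"linear":[[-4,-5,0],[-8,-10,0],[-12,-12,0],[-16,-12,0],[-18,-12,0],[-18,-12,0],[-18,-12,0],[-18,-12,0],[-18,-12,0],[-18,-12,0]],"rotation":[[0,0,0],[0,0,0],[0,0,0],[0,0,0],[0,0,0],[0,0,0],[0,0,0],[0,0,0],[0,0,0],[0,0,0]],"grip":[1,1,1,1,1,1,1,1,1,1]}'
python3 - <<'E'
from h import *
for n in('side','top'):
    f=manip.grab_frame(n);cv2.imwrite(f'pics/{n}4.png',f[:,:,::-1])
a=cv2.imread('pics/side4.png')[190:300,235:365];b=cv2.imread('pics/top4.png')[180:290,295:400]
cv2.imwrite('pics/c6.png',np.hstack([cv2.resize(a,(520,440),interpolation=2),np.zeros((440,0,3),np.uint8)]) if 0 else np.vstack([np.hstack([cv2.resize(a,(390,330),interpolation=2),cv2.resize(b,(315,330),interpolation=2)])]))
print(manip.state()['tool_pos'],manip.state()['gripper_width'])
E
```

```text
time: 10.35
tool_pos: [0.5393, -0.1441, 0.1265]
tool_rot: [0.0, 0.819, 0.574, 0.0]
contact_force: [-1.2, 0.7, 0.1]
gripper_width: 0.999
time: 11.18
tool_pos: [0.5387, -0.1438, 0.2352]
tool_rot: [-0.001, 0.819, 0.574, -0.001]
contact_force: [1.4, 0.2, -0.4]
gripper_width: 0.997
time: 12.02
tool_pos: [0.3656, -0.2712, 0.2357]
tool_rot: [-0.001, 0.818, 0.575, 0.0]
contact_force: [-0.7, -0.3, -0.1]
gripper_width: -0.002
[ 0.3657 -0.2713  0.2361] 0.0025203613620016488
```

View pics/c6.png

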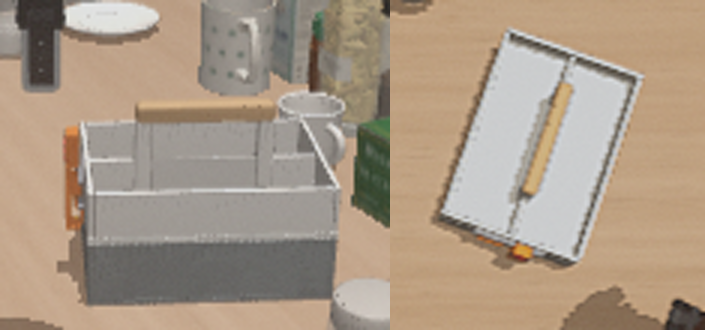

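The side view shows the trays flush, with the white wall directly on the grey one and no gap. In the top view the orange tab is at crop (522,250). I'll check its position and plan the push.

Run:
```python
from h import *
t=cv2.imread("pics/top4.png");h=cv2.cvtColor(t,cv2.COLOR_BGR2HSV)
m=((h[...,0]<22)&(h[...,1]>150)&(h[...,2]>150)).astype(np.uint8);m[:255]=0;m[275:]=0;m[:,:330]=0;m[:,350:]=0
ys,xs=np.nonzero(m);print(len(xs),xs.mean(),ys.mean(),xs.min(),xs.max(),ys.min(),ys.max())
x0=(.5393,-.1441,np.radians(-20))
p=ray("top",xs.mean(),ys.mean(),.112);c,s=np.cos(x0[2]),np.sin(x0[2]);d=p[:2]-x0[:2];print("tab local",c*d[0]+s*d[1],-s*d[0]+c*d[1])
print(ray("top",295+(522-390)/3,180+250/3,.116))
P=tray(*x0,(-.100,-.052,.118));print(P)
go([P[0],P[1],.16],70)
```

```text
22 337.90909090909093 263.09090909090907 330 341 261 265
tab local -0.09983470281132475 -0.008377412585397447
[ 0.4418 -0.1203  0.116 ]
[ 0.4275 -0.1588  0.118 ]
lin [12.6824  1.9988  7.6183] rot [-0.0281 -0.0285  0.1589] t 12.1167 [ 0.3657 -0.2713  0.2361] [0.6194 0.1905 0.9406] 0.0025203613620016488
```

The tab is at local (−0.100, −0.011), so travel is about 3 mm and consistent with open. I'll move beside it and descend.

```bash
python3 -m pendant '{"linear":[[3,0.5,0],[6,1,0],[9,1.5,1],[12,2,2],[12.7,2,4],[12.7,2,6],[12.7,2,7.6],[12.7,2,7.6],[12.7,2,7.6],[12.7,2,7.6]],"rotation":[[0,0,0],[0,0,0],[0,0,0],[0,0,0],[0,0,0],[0,0,0],[0,0,0],[0,0,0],[0,0,0],[0,0,0]],"grip":[1,1,1,1,1,1,1,1,1,1]}'
python3 -m pendant '{"linear":[[0,0,1],[0,0,2],[0,0,3],[0,0,4],[0,0,4.2],[0,0,4.2],[0,0,4.2],[0,0,4.2],[0,0,4.2],[0,0,4.2]],"rotation":[[0,0,0],[0,0,0],[0,0,0],[0,0,0],[0,0,0],[0,0,0],[0,0,0],[0,0,0],[0,0,0],[0,0,0]],"grip":[1,1,1,1,1,1,1,1,1,1]}'
python3 - <<'E'
from h import *
P=tray(.5393,-.1441,np.radians(-20),(-.100,-.0125,.118));print(P)
go(P,70)
f=manip.grab_frame('side')[:,:,::-1]
cv2.imwrite('pics/c7.png',cv2.resize(f[170:290,215:365],(750,600),interpolation=2))
E
```

```text
time: 12.95
tool_pos: [0.4279, -0.1597, 0.1616]
tool_rot: [0.001, 0.819, 0.574, 0.0]
contact_force: [-0.3, -0.2, 1.0]
gripper_width: 0.003
time: 13.78
tool_pos: [0.4276, -0.16, 0.119]
tool_rot: [0.001, 0.819, 0.574, 0.0]
contact_force: [-0.2, -1.1, -0.1]
gripper_width: -0.001
[ 0.4411 -0.1216  0.118 ]
lin [ 4.0611 -0.0416  0.1019] rot [0.0629 0.0123 0.0396] t 13.7833 [ 0.4276 -0.16    0.119 ] [-0.2463 -1.1258 -0.0959] -0.0005338757204588178
```

View pics/c7.png

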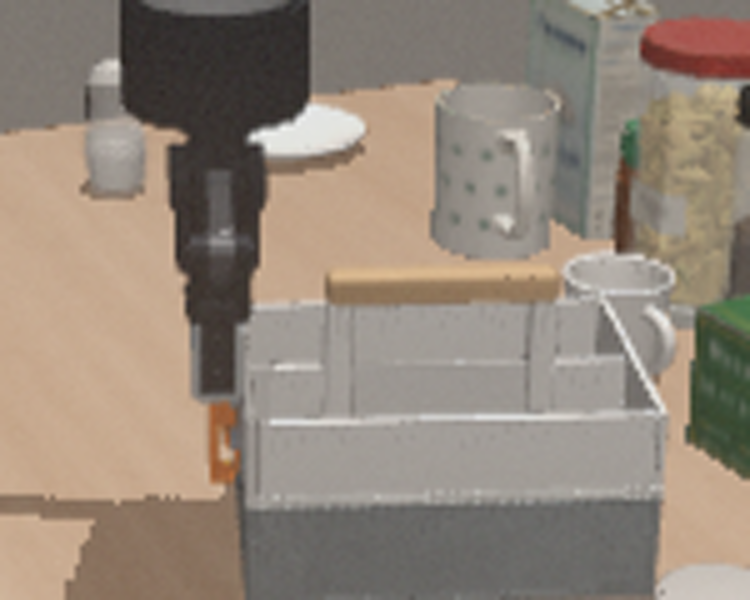

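The closed fingers stand in front of the tab at (215,400), aligned with it in tray x and clear of the wall. I'll push along tool +x.

```bash
python3 -m pendant '{"linear":[[0.4,0,0],[0.8,0,0],[1.2,0,0],[1.6,0,0],[2.0,0,0],[2.4,0,0],[2.7,0,0],[3,0,0],[3.2,0,0],[3.2,0,0]],"rotation":[[0,0,0],[0,0,0],[0,0,0],[0,0,0],[0,0,0],[0,0,0],[0,0,0],[0,0,0],[0,0,0],[0,0,0]],"grip":[1,1,1,1,1,1,1,1,1,1]}'
python3 -m pendant '{"linear":[[0.1,0,0],[0.2,0,0],[0.3,0,0],[0.4,0,0],[0.5,0,0],[0.6,0,0],[0.7,0,0],[0.7,0,0],[0.7,0,0],[0.7,0,0]],"rotation":[[0,0,0],[0,0,0],[0,0,0],[0,0,0],[0,0,0],[0,0,0],[0,0,0],[0,0,0],[0,0,0],[0,0,0]],"grip":[1,1,1,1,1,1,1,1,1,1]}'
```

```text
time: 14.67
tool_pos: [0.4383, -0.1293, 0.1184]
tool_rot: [-0.0, 0.819, 0.574, 0.0]
contact_force: [-0.3, -0.5, -1.1]
gripper_width: 0.002
time: 15.5
tool_pos: [0.4406, -0.123, 0.1184]
tool_rot: [-0.0, 0.819, 0.574, 0.0]
contact_force: [-0.1, -0.7, 0.2]
gripper_width: -0.004
```

```bash
python3 -m pendant '{"linear":[[0.05,0,0],[0.1,0,0],[0.15,0,0],[0.2,0,0],[0.25,0,0],[0.3,0,0],[0.35,0,0],[0.4,0,0],[0.4,0,0],[0.4,0,0]],"rotation":[[0,0,0],[0,0,0],[0,0,0],[0,0,0],[0,0,0],[0,0,0],[0,0,0],[0,0,0],[0,0,0],[0,0,0]],"grip":[1,1,1,1,1,1,1,1,1,1]}'
python3 - <<'E'
from h import *
print(manip.state()['contact_force'])
f=manip.grab_frame('side')[:,:,::-1]
g=manip.grab_frame('top')[:,:,::-1]
cv2.imwrite('pics/c8.png',np.hstack([cv2.resize(f[180:290,215:345],(468,396),interpolation=2),cv2.resize(g[200:290,300:375],(330,396),interpolation=2)]))
E
```

```text
time: 16.33
tool_pos: [0.442, -0.1193, 0.1185]
tool_rot: [0.0, 0.819, 0.574, 0.0]
contact_force: [0.2, -1.6, -0.7]
gripper_width: 0.005
[ 0.1679 -1.6056 -0.6964]
```

View pics/c8.png

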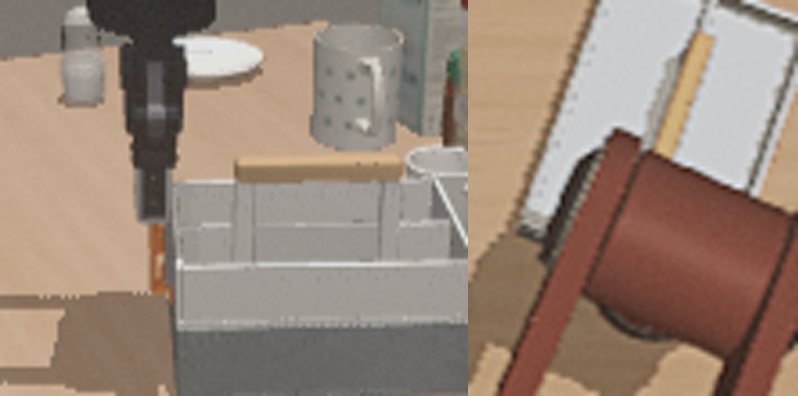

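The orange bolt has moved back with the finger and is now at (158,260), with force around its friction level. I'll continue to the hard stop.

```bash
python3 -m pendant '{"linear":[[0.05,0,0],[0.1,0,0],[0.15,0,0],[0.2,0,0],[0.25,0,0],[0.3,0,0],[0.35,0,0],[0.4,0,0],[0.4,0,0],[0.4,0,0]],"rotation":[[0,0,0],[0,0,0],[0,0,0],[0,0,0],[0,0,0],[0,0,0],[0,0,0],[0,0,0],[0,0,0],[0,0,0]],"grip":[1,1,1,1,1,1,1,1,1,1]}'
```

```text
time: 17.27
tool_pos: [0.4433, -0.1155, 0.1184]
tool_rot: [-0.0, 0.819, 0.574, -0.0]
contact_force: [-2.5, -3.6, 0.3]
gripper_width: 0.002
```

```bash
python3 -m pendant '{"linear":[[0.03,0,0],[0.06,0,0],[0.09,0,0],[0.12,0,0],[0.15,0,0],[0.18,0,0],[0.2,0,0],[0.2,0,0],[0.2,0,0],[0.2,0,0]],"rotation":[[0,0,0],[0,0,0],[0,0,0],[0,0,0],[0,0,0],[0,0,0],[0,0,0],[0,0,0],[0,0,0],[0,0,0]],"grip":[1,1,1,1,1,1,1,1,1,1]}'
```

```text
time: 18.1
tool_pos: [0.4439, -0.1136, 0.1184]
tool_rot: [-0.0, 0.819, 0.574, 0.0]
contact_force: [-1.7, -3.2, 0.8]
gripper_width: 0.002
```

Ambiguous: at a constant ~3.5 N this could be the stop, with the trays creeping. I'll back off and measure.

```bash
python3 -m pendant '{"linear":[[-1,0,0],[-2,0,0],[-2.5,0,-1],[-2.5,0,-3],[-2.5,0,-6],[-2.5,0,-9],[-6,0,-12],[-10,-2,-12],[-14,-5,-12],[-14,-8,-12]],"rotation":[[0,0,0],[0,0,0],[0,0,0],[0,0,0],[0,0,0],[0,0,0],[0,0,0],[0,0,0],[0,0,0],[0,0,0]],"grip":[1,1,1,1,1,1,1,1,1,1]}'
python3 - <<'E'
from h import *
for n in('side','top'):
    f=manip.grab_frame(n);cv2.imwrite(f'pics/{n}5.png',f[:,:,::-1])
a=cv2.imread('pics/side5.png')[195:300,235:365];b=cv2.imread('pics/top5.png')[183:273,304:384]
cv2.imwrite('pics/c9.png',np.hstack([cv2.resize(a,(371,300),interpolation=2),np.zeros((300,0,3),np.uint8)]) if 0 else np.vstack([np.hstack([cv2.resize(b,(400,450),interpolation=2),cv2.resize(a[20:,:45],(400,450)[::1],interpolation=2)])]))
def O(n,x0,x1,y0,y1):
    for k in (4,5):
        t=cv2.imread(f"pics/{n}{k}.png");h=cv2.cvtColor(t,cv2.COLOR_BGR2HSV)
        m=((h[...,0]<22)&(h[...,1]>150)&(h[...,2]>90)).astype(np.uint8);q=np.zeros_like(m);q[y0:y1,x0:x1]=m[y0:y1,x0:x1]
        ys,xs=np.nonzero(q);print(n,k,len(xs),[(y,xs[ys==y].tolist()) for y in sorted(set(ys))])
O("top",318,350,252,272)
for k in(4,5):
    t=cv2.imread(f"pics/top{k}.png");sat=cv2.cvtColor(t,cv2.COLOR_BGR2HSV)[...,1];y0,y1,x0,x1=180,275,304,384
    m=np.zeros(sat.shape,np.uint8);m[y0:y1,x0:x1]=(sat[y0:y1,x0:x1]<50)*255;m=cv2.morphologyEx(m,cv2.MORPH_CLOSE,np.ones((5,5)));m=cv2.morphologyEx(m,cv2.MORPH_OPEN,np.ones((5,5)))
    print(cv2.minAreaRect(max(cv2.findContours(m,0,1)[0],key=cv2.contourArea)))
E
```

```text
time: 18.93
tool_pos: [0.3202, -0.221, 0.2407]
tool_rot: [0.002, 0.819, 0.573, 0.0]
contact_force: [-0.9, 0.3, 0.7]
gripper_width: -0.003
top 4 33 [(np.int64(259), [324, 325]), (np.int64(260), [327, 328]), (np.int64(261), [330, 331, 337]), (np.int64(262), [336, 337, 338, 339, 340]), (np.int64(263), [335, 336, 337, 338, 339, 340, 341]), (np.int64(264), [336, 337, 338, 339, 340, 341]), (np.int64(265), [336, 337, 338, 339, 340, 341]), (np.int64(266), [338, 339])]
top 5 29 [(np.int64(257), [326, 327, 328]), (np.int64(258), [323, 325, 326, 327, 328, 329]), (np.int64(259), [325, 326, 327, 328, 329, 330, 331]), (np.int64(260), [324, 325, 326, 327, 328, 329, 330]), (np.int64(261), [325, 326, 327, 328, 329, 330])]
((345.229248046875, 228.933837890625), (49.312843322753906, 68.83828735351562), 19.440034866333008)
((344.138916015625, 228.7159423828125), (49.43262481689453, 68.9532470703125), 22.2490234375)
```

View pics/c9.png

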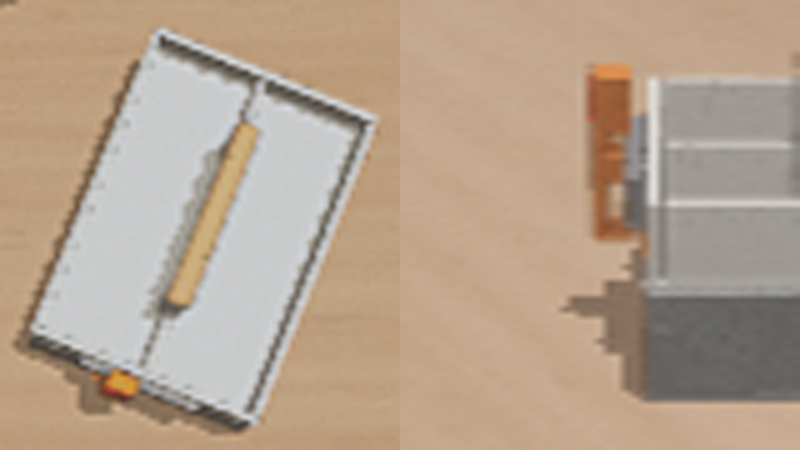

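The top crop shows the tab at (121,382), now left of the tray centreline, and rim corners at (160,32), (375,118), (250,425), (33,335). The trays yawed together by about 3°, and the side view shows them still flush. Computing the bolt travel:

Run:
```python
from h import *
W=lambda u,v:(304+(u+.5)/5-.5,183+(v+.5)/5-.5)
w=[("top",W(*a),b) for a,b in(((160,32),(.09,.065,.09)),((375,118),(.09,-.065,.09)),((250,425),(-.09,-.065,.09)),((33,335),(-.09,.065,.09)))]
x,e=fit(w,0,(.54,-.14,-.38));print(x,np.degrees(x[2]),e.round(1).tolist())
# tab top face centre (z .116) from orange pixels of both pictures; handle centreline as y reference
def loc(uv,z,x):
    d=ray("top",*uv,z)[:2]-x[:2];c,s=np.cos(x[2]),np.sin(x[2]);return c*d[0]+s*d[1],-s*d[0]+c*d[1]
print("tab now",loc((327.7,259.2),.113,x),loc(W(121,380),.116,x))
print("handle ends",loc(W(245,126),.132,x),loc(W(179,303),.132,x))
x4=np.array([.5393,-.1441,np.radians(-20)]);print("tab before",loc((338.3,263.6),.113,x4))
print("push contact",manip.state()["tool_pos"])
```

```text
[ 0.5384 -0.1392 -0.4009] -22.972610119656785 [[-0.8, -0.7], [0.7, 0.4], [1.0, 0.6], [-0.8, -0.4]]
tab now (np.float64(-0.0975745711445159), np.float64(0.01083235937242017)) (np.float64(-0.09627614887903313), np.float64(0.011311917566600993))
handle ends (np.float64(0.050798153074172125), np.float64(0.0023741671160837467)) (np.float64(-0.048983178380646406), np.float64(-0.0006668169734854075))
tab before (np.float64(-0.10082410224215402), np.float64(-0.009707303946134511))
push contact [ 0.3175 -0.2184  0.239 ]
```

The tab is at local y ≈ +0.011 m, against 0.010 expected at full lock. The push force (~3.5–4 N) rose above the bolt friction and the trays then slid as one, so the hard stop was reached. Handing in.

```bash
python3 -c "
from plant import manip
s=manip.state();print(s['time'],s['contact_force'],manip.job_done())"
```

```text
the job is handed in; nothing more can be done
19.0333 [ 0.47734615 -0.10994452 -0.31931207] None
```

The white tray is seated flush on the grey tray, the orange bolt is pushed to its hard stop under the keeper, and the job was handed in at 19.0 s.

I took the tray by its handle, lifted it, turned it to match the grey tray and lowered it in small steps. It was released only once it was fully supported, and the bolt was pushed with the closed fingers.

**Seating:** the gripper stopped at z 0.1264 m (0.1263 expected), and both camera views show the trays flush with no gap.

**Lock:** the bolt tab measured +11 mm in the tray's y, against +10 mm at full lock. The push force rose to about 4 N, well above the 1.5 N bolt friction, which fits the hard stop. I did not see the foot under the keeper directly.

**What was off:**
- **Trays shifted:** at the stop, both locked trays slid together on the table by a few millimetres and turned about 3°.
- **Depth readings:** before lowering, the two cameras disagreed by about 3 mm in depth. I aimed for the middle, and the lugs went in without resistance.
- **Sugar jar, salt shaker and cup:** the moves were planned clear of them, but I did not measure their positions afterwards.

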